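# Lid the gift mug and clamp it for ribbon tying

### The arm

A 6-joint arm with a two-finger parallel gripper is mounted at the origin on the work surface; the furniture and walls round the work are solid. World frame = base frame: x ahead of the robot, y to its left, z up, the work surface at z = 0. Lengths are in m, angles in rad, forces in N, time in s.
With the tool pointing down it reaches from about 0.4 to 0.925 m from the base axis. Payload 3.4 kg.
Tool frame: the origin (TCP) lies at the very end of the fingers, on their centre line; the grasp point (between the pads) lies ctrl.grip_point_offset behind it (ctrl.grip_point_offset is the distance from the TCP to the grasp point, in m); z points along the fingers, y is the line along which they close (so a half turn about z gives the same grasp; the last joint's range is limited). The gripper opens to 85 mm and grips with 20 to 120 N. Pads are 22 mm wide; open, the fingers measure 114 mm over their backs; the gripper's body (76 mm by 85 mm) begins 54 mm behind the grasp point. The pads swing forward as they close: fully open they stand 13 mm farther back than shut.
Start: joints at [1.091, 0.307, 1.506, -0, 1.328, -0.073], TCP at [0.227, 0.528, 0.231] pointing down, gripper open.
Joint ranges: [-3.12, 3.12], [-1.05, 2.28], [0.14, 2.33], [-1.42, 4.57], [0.1, 2.73], [-2.68, 2.68]. Speed limits (rad/s): [2.57, 2.57, 3.14, 3.14, 3.14, 3.14].

### API

Orientations are given as a unit quaternion [w, x, y, z].
In Python, from station import ctrl gives the robot as it stands.
- The arm moves only by the shell command python3 -m handwheel 'ROWS'. ROWS is text: rows parted by semicolons, each of 7 numbers parted by spaces: the shift along the tool's x, y, z as a fraction of full scale, then the turn, a rotation vector about the tool's x, y, z as a fraction of full scale, then the finger opening in mm, from 0 to 85.4. A call has 1 to 12 rows; each row is the pose to reach, as a shift and turn from the pose commanded when the call began, along the tool's axes at that moment; what a row does not reach only later rows make up. Full scale, the value 1, is 500 mm for a shift and 45 degrees for a turn. A row lasts 1/10 s, in which the tool goes at most 50 mm and 8.59 degrees, less where a joint would pass 70% of its speed; a pose out of reach is approached as far as the arm can. A call with a number of a shift or a turn outside -1 to 1 is refused whole. A call with a gripper value outside its range is refused whole. The fingers move at their own pace and stop on an object; the grip force is fixed at half the most. Time passes only in rows, so rows that repeat a pose let the fingers close. It gives the time, the measured TCP pose, the force, the opening and the grip force at its end, in the units of the state.
- ctrl.sense(): the state, without advancing time (a new reading comes with each control period).
- ctrl.get_image(name): name is "scene" or "top"; returns a dict with "img" (400x640x3 uint8, red, green, blue), "mtx" (3x3 intrinsics, pixels), "cam_to_world" (4x4, takes a point from camera to world coordinates). Camera axes: x right, y down, z forward; pixel columns grow to the right and rows downward; lengths in m; the calibration is good to about 2 mm. A picture is of the moment at which its call begins. There is no depth.
- ctrl.finish_job(): hands the job in; it is judged then, once.
The state is a dict: "clock": time; "joint_positions": joint angles; "qvel": joint speeds; "joint_efforts": joint torques, N m; "position": TCP position; "tcp_rot": TCP orientation; "contact_force": force on the tool from outside, world axes, zero at the start; "moment": the same for the moment, N m; "gripper_width": finger opening in m; "grasp_force": force on a finger pad.
Only numpy, scipy, OpenCV 4.12 (cv2) and the standard library are available. Lean on these libraries where they do the work, as an engineer would, in place of code of your own. Each camera call takes 0.05 s, during which the arm holds its last target. There are 200 camera calls.

### The job

Put the loose wooden lid on the mug that stands in the bench clamp, so that it sits seated and level, and let go of it. Then squeeze and release the clamp's orange trigger again and again until its rubber pad has come up to the mug and holds it against the fixed jaw with the spring stem pushed in by roughly a third to two thirds of its green band; stop there, never letting the whole green band disappear, which would crush the mug. Work the pad only with the trigger, leave the other goods alone, and finish while holding the trigger squeezed: do not let it go.

Things in the scene. Friction and masses are not known exactly. Their poses are not given: they have to be found in the camera images.
- clamp: Bench clamp fixed to the table (z = 0): board 110 (x) x 380 (y) x 12 mm, origin at the centre of its underside, z up; clamps along its y. At its -y end an orange housing (y -165 to -90 mm, top 82 mm above the table) bears an upright black grip post (30 mm wide, y -166 to -154 mm, top 172 mm); the orange trigger stands ahead (+y) of it. A toothed rod passes through the housing at height 55 mm.
- grip_point (a point): Fixed point of the clamp, 142 mm above the table, 15 mm ahead (+y) of the grip post's rear face. Post and trigger can be pinched together from above here, fingers closing along the clamp's y: at rest the trigger's front is 35 mm ahead of this point, fully squeezed 15 mm; so fingers centred here start at 71 mm opening or more, and 30 mm is fully squeezed. Drawing the trigger alone works too.
- trigger_tip (a point): Centre of the trigger's roller (16 mm thick, 30 mm wide in the clamp's x, 60 mm above the trigger's pivot, about 144 mm above the table). Its axes turn with the trigger.
- trigger (a joint): Trigger angle in rad: 0 at rest (spring return), 0.34 fully squeezed (roller moved 20 mm in the clamp's -y). Takes 8 to 16 N at the roller. Each squeeze drives the rod forward through a ratchet, 41 mm per rad: the first has up to 6 mm of play, later full ones advance the rod about 12 mm each (teeth every 6 mm, 2 mm play); part squeezes less. For a new bite let it go back to rest.
- rod (a joint): Advance of the clamp's rod towards the mug (clamp's +y) in m, 0 to 0.09. It stays where it is left (friction 9 N); there is no release. Its tail sticks out behind the housing, at height 55 mm, to y = -262 mm of the clamp plus this value.
- plunger (a joint): How far the pad's stem is pushed into the rod's barrel, in m: 0 free. Spring of 700 N/m: 0.010 is a clamping force of 7 N. The 26 mm of bare stem is green for the 18 mm next to the barrel, red for the 8 mm next to the pad; at 0.018 the green is gone and the mug counts as crushed. If the trigger is let go with more than 10 mm, the rod slips back to about 10 mm.
- pad_face (a point): Centre of the round rubber pad's face (42 mm in diameter, 55 mm above the table), the moving jaw, on the end of the green and red stem; it faces the clamp's +y.
- jaw_face (a point): Centre of the fixed jaw's rubber face (46 mm wide, 55 mm above the table), facing the clamp's -y.
- mug: White stoneware mug standing loose on the clamp's board, 102 mm high, 89 mm in outer diameter, open at the top, mass about 0.26 kg; origin on its underside, 18 mm off the mug's axis towards the handle; the handle points along its own -y (about the clamp's -x). It stands a few mm short of the fixed jaw.
- mug_rim (a point): Centre of the mug's mouth, at the height of its rim. The opening is about 74 mm wide.
- lid: Loose round wooden lid, 92 mm in diameter, 39 mm high in all: a cork plug below (67 mm in diameter, 6 mm high), the wooden disc (7 mm thick), a dark knob on top (24 mm in diameter, from 13 to 39 mm above the underside). Origin: centre of the plug's underside, z up. It lies on the table, plug down; mass about 0.05 kg.
- lid_seat (a point): Centre of the lid's disc underside (6 mm above the lid's origin): when the lid is seated it coincides with the centre of the mug's mouth.
- lid_knob (a point): Middle of the lid's knob, 29 mm above the lid's underside; grasp it here from above (24 mm wide, any direction).
- balm_jar: Bystander: black lidded balm jar, 56 mm in diameter, 48 mm high, loose on the table. Origin: centre of the underside.
- vase: Bystander: white bud vase, 110 mm in diameter, 129 mm high, loose on the table. Origin: centre of the underside.
- fixed_jaw: Rubber face of the clamp's fixed jaw at its +y end; same origin and axes as the clamp. The jaw is 60 mm wide in x, its top 110 mm above the table.

How it is judged:
On the way, in this order (a step that is already met when the one before it is completed fails the run):
1. the lid sits seated and level on the mug, let go, while the pad is still free (horizontal distance between lid_seat and mug_rim below 0.007 m and z of lid_seat in the frame of mug between 0.099 and 0.105 m and angle between lid's own z axis and vertical below 0.05 rad and contact force between the fingers and lid below 0.1 N and contact force between plunger and mug below 0.5 N), for 0.2 s.
2. the trigger is squeezed by the fingers and drives the pad against the mug (value of joint trigger above 0.03 rad and contact force between the fingers and trigger above 0.5 N and contact force between plunger and mug above 0.5 N), for 0.1 s.
At the end, for the whole second after the job is handed in: Trigger still squeezed by the fingers (over 0.03 rad, over 1 N); stem in by 5 to 18 mm; pad and fixed jaw press the mug (over 2 N, 1 N); lid on the rim within 7 mm of centre, 3 mm in height, level within 0.06 rad; mug upright within 0.06 rad, at rest; arm touches neither lid nor mug (value of joint plunger between 0.005 and 0.018 m and contact force between plunger and mug above 2 N and contact force between fixed_jaw and mug above 1 N and value of joint trigger above 0.03 rad and contact force between the fingers and trigger above 1 N and contact force between the fingers and lid below 0.1 N and contact force between the arm and mug below 0.1 N and horizontal distance between lid_seat and mug_rim below 0.007 m and z of lid_seat in the frame of mug between 0.099 and 0.105 m and angle between each of lid, mug's own z axis and vertical below 0.06 rad and linear speed of mug below 0.02 m/s); the arm keeps its last pose, push and grip.
It fails at once if the mug is crushed: the whole green band of the stem has gone in (value of joint plunger above 0.018 m).
It fails at once if the rod or pad is pushed directly instead of with the trigger (contact force between any of the arm, the fingers and rod above 3 N).
It fails at once if the mug is tipped or lifted off the board (angle between mug's own z axis and vertical above 0.3 rad or z of mug in the frame of clamp above 0.03 m).
It fails at once if the balm jar or the vase is disturbed (distance of any of balm_jar, vase from where it was at the start of the episode above 0.03 m).
It also fails if it takes over 72 s, if anything falls off the work surface, if the arm or the gripper's body presses on something with over 40 N, if the wrist force passes 120 N, or if a joint passes its speed limit or range.

## Working session

There is one attempt and no reset: what is moved stays moved. The work goes in short steps, Python scripts to look and compute and a shell command to move; the robot and the scene stay as the last step left them, time stands still between calls to the robot, and variables do not carry over. Pictures are saved under pics/ and viewed, at most 10 in all, crops included, and the job is handed in when it is done.

```bash
ls; mkdir -p pics
python3 - <<'E'
from station import ctrl
import cv2,numpy as np
for n in("scene","top"):
    d=ctrl.get_image(n); cv2.imwrite(f"pics/{n}0.png",d["img"][:,:,::-1]); print(n,d["mtx"].tolist(),np.round(d["cam_to_world"],4).tolist())
print(ctrl.sense(),ctrl.grip_point_offset)
E
```

```text
pics
scene [[517.8114274625294, 0.0, 318.64155585905155], [0.0, 517.8114274625294, 200.71543163960348], [0.0, 0.0, 1.0]] [[0.9108, -0.186, 0.3687, -0.0471], [-0.4129, -0.3959, 0.8202, -1.1403], [-0.0066, -0.8992, -0.4374, 0.6724], [0.0, 0.0, 0.0, 1.0]]
top [[399.2652941289152, 0.0, 318.7150534959544], [0.0, 399.2652941289152, 199.99634757220377], [0.0, 0.0, 1.0]] [[-0.0291, -0.9852, 0.1689, 0.2736], [-0.9996, 0.0298, 0.0015, -0.104], [-0.0066, -0.1688, -0.9856, 1.0169], [0.0, 0.0, 0.0, 1.0]]
{'clock': 0.1, 'joint_positions': array([ 1.09150632e+00,  3.07536122e-01,  1.50751750e+00,  1.30458222e-05,
        1.32839237e+00, -7.35105783e-02]), 'qvel': array([-0.00138776, -0.00226392, -0.00201329,  0.00022937,  0.00103069,
       -0.0012865 ]), 'joint_efforts': array([ 6.62594030e-04, -4.58530748e+01, -2.52607298e+01, -2.42053839e-04,
        5.42251859e-03,  1.83851995e-06]), 'position': array([0.22671585, 0.52775703, 0.23046094]), 'tcp_rot': array([-2.58973146e-04,  2.01502064e-01,  9.79487651e-01, -8.89768561e-04]), 'contact_force': array([-0.41661096, -1.06287883, -0.24415114]), 'moment': array([-0.03565346, -0.00176704,  0.03667049]), 'grasp_force': 0.0, 'gripper_width': 0.085161298361714} 0.0187
```

View pics/scene0.png

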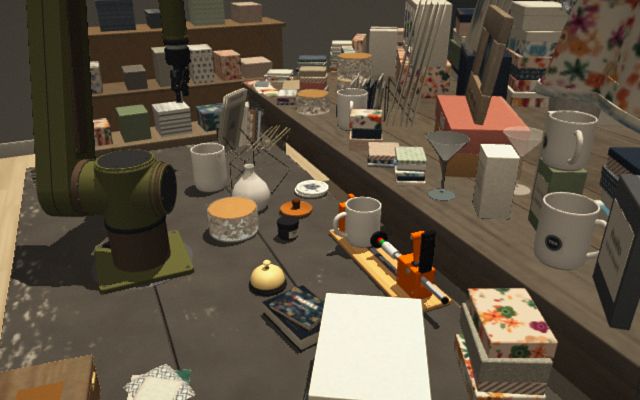

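View pics/top0.png

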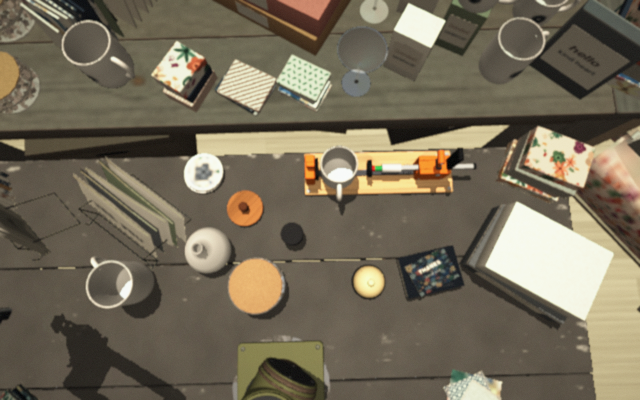

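```bash
cat > h.py <<'E'
from station import ctrl
import cv2,numpy as np
def cam(n):
    d=ctrl.get_image(n); return d["img"],np.array(d["mtx"]),np.array(d["cam_to_world"])
def plane(c,uv,z):
    _,K,T=c; r=T[:3,:3]@np.linalg.inv(K)@[uv[0],uv[1],1]; o=T[:3,3]; return o+r*(z-o[2])/r[2]
def proj(c,p):
    _,K,T=c; q=T[:3,:3].T@(np.array(p)-T[:3,3]); q=K@q; return q[:2]/q[2]
def tri(c1,u1,c2,u2):
    A=[];b=[]
    for c,u in((c1,u1),(c2,u2)):
        _,K,T=c; r=T[:3,:3]@np.linalg.inv(K)@[u[0],u[1],1]; r/=np.linalg.norm(r); P=np.eye(3)-np.outer(r,r); A.append(P); b.append(P@T[:3,3])
    return np.linalg.lstsq(np.vstack(A),np.hstack(b),rcond=None)[0]
def big(img,x0,y0,x1,y1,k,name):
    cv2.imwrite("pics/"+name,cv2.resize(img[y0:y1,x0:x1,::-1],None,fx=k,fy=k,interpolation=cv2.INTER_CUBIC))
E
python3 - <<'E'
from h import *
c=cam("top"); s=cam("scene")
a=c[0][135:235,220:480]; b=s[0][175:310,270:460]
A=cv2.resize(a,None,fx=3,fy=3,interpolation=cv2.INTER_CUBIC);cv2.imwrite("pics/a.png",A[:,:,::-1])
big(s[0],270,185,460,315,4,"b.png")
hsv=cv2.cvtColor(c[0],cv2.COLOR_RGB2HSV)
def blobs(m,name,z,lo=30):
    n,l,st,ce=cv2.connectedComponentsWithStats(m.astype(np.uint8))
    for i in range(1,n):
        x,y,w,h,ar=st[i]
        if ar>lo: print(name,st[i].tolist(),np.round(ce[i],1),plane(c,ce[i],z).round(4),cv2.minEnclosingCircle(np.argwhere(l==i)[:,::-1].astype(np.float32)))
roi=np.zeros(hsv.shape[:2],bool); roi[140:260,185:480]=1
H,S,V=cv2.split(hsv)
blobs(roi&(S>150)&(H<14)&(V>70),"orange",0.013)
blobs(roi&(H>=12)&(H<28)&(S>80)&(V>120),"board",0.012)
blobs(roi&(S<60)&(V>120),"white",0.102)
blobs(roi&(V<32),"dark",0.172,15)
E
```

```text
orange [413, 150, 38, 30, 443] [432.6 169.4] [ 0.5168 -0.3986  0.013 ] ((431.0, 166.0), 20.591360092163086)
orange [304, 157, 12, 28, 163] [310.  172.7] [ 0.5179 -0.082   0.013 ] ((309.0, 170.3333282470703), 14.240111351013184)
orange [227, 191, 36, 35, 570] [242.4 205.9] [0.4364 0.0923 0.013 ] ((244.40908813476562, 207.86363220214844), 18.070783615112305)
board [439, 149, 12, 24, 185] [443.6 159.4] [ 0.5427 -0.4293  0.012 ] ((443.0, 160.5), 12.175895690917969)
board [355, 150, 83, 24, 1246] [399.3 158.5] [ 0.5487 -0.3148  0.012 ] ((396.03143310546875, 154.07742309570312), 41.084083557128906)
board [303, 152, 33, 44, 641] [314.8 176.5] [ 0.5076 -0.0942  0.012 ] ((318.8548278808594, 173.5), 25.316415786743164)
board [342, 171, 112, 24, 1767] [397.3 184.7] [ 0.4796 -0.3054  0.012 ] ((397.3369140625, 186.46630859375), 55.84748458862305)
board [226, 190, 37, 36, 989] [244.3 207.5] [0.4321 0.0876 0.012 ] ((244.63699340820312, 207.9571990966797), 18.870241165161133)
white [321, 145, 37, 55, 902] [338.4 169.3] [ 0.5022 -0.151   0.102 ] ((339.0, 171.97222900390625), 27.046363830566406)
white
[... 640 characters left out ...]
7699737548828, 247.83909606933594), 23.122291564941406)
white [472, 247, 8, 13, 49] [476.  254.4] [ 0.2945 -0.4553  0.102 ] ((475.5, 253.0), 6.946321964263916)
dark [185, 140, 11, 15, 143] [190.  146.8] [0.5458 0.1771 0.172 ] ((189.7440948486328, 146.6968536376953), 8.207059860229492)
dark [391, 140, 15, 4, 31] [396.7 140.7] [ 0.5454 -0.278   0.172 ] ((398.0, 140.0), 7.000100135803223)
dark [448, 149, 15, 20, 171] [454.8 158.3] [ 0.5017 -0.402   0.172 ] ((455.0, 158.5), 11.236202239990234)
dark [316, 160, 3, 19, 25] [316.5 170.5] [ 0.4836 -0.0998  0.172 ] ((316.5, 169.0), 9.013978004455566)
dark [367, 162, 5, 14, 40] [368.8 169.2] [ 0.4829 -0.2135  0.172 ] ((369.0, 168.5), 6.576573371887207)
```

View pics/a.png

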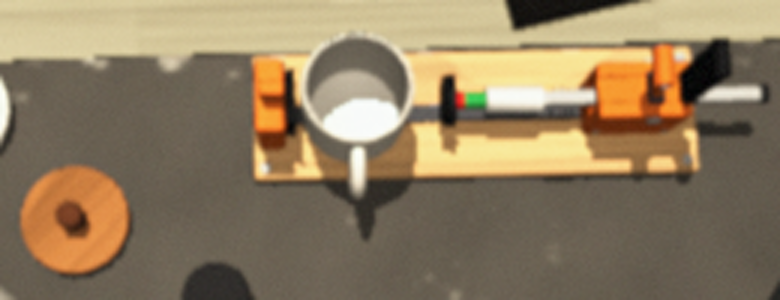

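View pics/b.png

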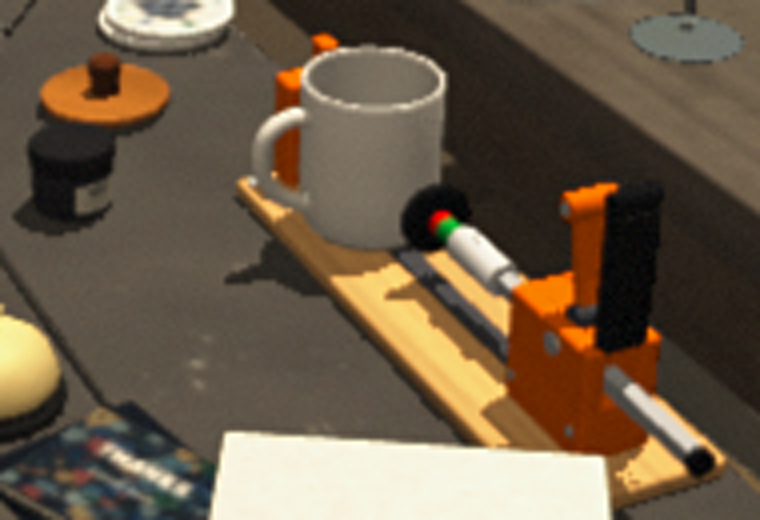

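Top view: lid disc centred near (245,208), knob leaning to (243,207), mug rim about (339,163), pad at (369,169), trigger and post at (441,158)–(455,158), jar (292,235), vase (208,250). In the scene view the mug rim is about (363,204) and the post top about (428,232). I'll refine these by triangulation.

Run:
```python
from h import *
c=cam("top"); s=cam("scene")
def hsv(i): return cv2.split(cv2.cvtColor(i,cv2.COLOR_RGB2HSV))
# lid disc by ellipse in both views
def ell(m,box):
    x0,y0,x1,y1=box; r=np.zeros(m.shape,np.uint8); r[y0:y1,x0:x1]=m[y0:y1,x0:x1]
    cs,_=cv2.findContours(r,cv2.RETR_EXTERNAL,cv2.CHAIN_APPROX_NONE); k=max(cs,key=cv2.contourArea); return cv2.fitEllipse(k)
H,S,V=hsv(c[0]); e=ell((S>110)&(H<25)&(V>60),(220,180,270,235)); print("lid top",e,plane(c,e[0],.013))
H,S,V=hsv(s[0]); f=ell((S>110)&(H<25)&(V>60),(275,195,318,220)); print("lid scene",f,plane(s,f[0],.013))
# knob: darkest brown inside lid, top
# board lower corners
o=c
for n,u in(("bl",(305,195.3)),("br",(452.3,194.3)),("tl",(304.3,154)),("tr",(443,151))): print(n,plane(o,u,.012).round(4))
print("tri mug rim",tri(c,(339,163.5),s,(363.2,204.5)))
# rim extents in top: columns/rows of white around mug
H,S,V=hsv(c[0]); m=((S<70)&(V>110)); 
for r in range(143,190,3): 
    w=np.where(m[r,310:370])[0]; print(r,(w+310).tolist()[:3],(w+310).tolist()[-3:])
```

```text
lid top ((244.6245880126953, 207.96836853027344), (35.86469650268555, 36.53709030151367), 47.68603515625) [0.43077361 0.08663111 0.013     ]
lid scene ((295.82257080078125, 207.644287109375), (16.94394874572754, 31.320919036865234), 88.9844970703125) [0.43158501 0.08276309 0.013     ]
bl [ 0.4591 -0.0677  0.012 ]
br [ 0.4502 -0.4439  0.012 ]
tl [ 0.5685 -0.0685  0.012 ]
tr [ 0.5654 -0.4296  0.012 ]
tri mug rim [ 0.51483538 -0.15289787  0.11087313]
143 [324, 325, 331] [358, 367, 369]
146 [331, 332, 333] [345, 346, 347]
149 [310, 311, 312] [360, 361, 369]
152 [323, 324, 325] [351, 352, 353]
155 [322, 323, 324] [353, 354, 355]
158 [321, 322, 323] [343, 355, 356]
161 [320, 321, 322] [355, 356, 357]
164 [320, 321, 322] [355, 356, 357]
167 [321, 322, 323] [355, 356, 357]
170 [321, 322, 323] [363, 364, 365]
173 [322, 323, 324] [354, 355, 356]
176 [324, 325, 326] [352, 353, 354]
179 [327, 328, 329] [349, 350, 351]
182 [332, 333, 334] [344, 345, 346]
185 [336, 337, 338] [340, 341, 342]
188 [336, 337, 338] [339, 340, 341]
```

```bash
cat >> h.py <<'E'
from scipy.spatial.transform import Rotation as R
YAW=88.64
def rows(*ts,yaw=YAW):
    s=ctrl.sense(); q=s["tcp_rot"]; R0=R.from_quat([q[1],q[2],q[3],q[0]])
    a=np.deg2rad(yaw); y=np.array([np.cos(a),np.sin(a),0]); z=np.array([0,0,-1.]); Rt=R.from_matrix(np.c_[np.cross(y,z),y,z])
    rv=(R0.inv()*Rt).as_rotvec()/np.deg2rad(45)
    print("t",s["clock"],"tcp",s["position"].round(4),"w",s["gripper_width"].round(4),"grasp",s["grasp_force"],"F",s["contact_force"].round(1))
    for t in ts: print("row",(R0.inv().apply(np.array(t)-s["position"])/.5).round(4),rv.round(4))
E
python3 - <<'E'
from h import *
rows((.431,.0855,.2),(.431,.0855,.06),(.431,.0855,.016))
c=cam("top"); s=cam("scene")
print(plane(c,(338.6,163.8),.114),plane(s,(363.2,204.5),.114),plane(s,(429,232),.172))
for p in((.506,-.408,.142),(.5057,-.417,.172),(.507,-.373,.142)): print(proj(c,p),proj(s,p))
E
```

```text
Traceback (most recent call last):
  File "h.py", line 22, in rows
    print("t",s["clock"],"tcp",s["position"].round(4),"w",s["gripper_width"].round(4),"grasp",s["grasp_force"],"F",s["contact_force"].round(1))
                                                          ^^^^^^^^^^^^^^^^^^^^^^^^
AttributeError: 'float' object has no attribute 'round'
```

```bash
sed -i 's/s\["gripper_width"\].round(4)/round(s["gripper_width"],4)/' h.py
python3 - <<'E'
from h import *
rows((.431,.0855,.2),(.431,.0855,.06),(.431,.0855,.016))
c=cam("top"); s=cam("scene")
print(plane(c,(338.6,163.8),.114),plane(s,(363.2,204.5),.114),plane(s,(429,232),.172))
for p in((.506,-.408,.142),(.5057,-.417,.172),(.507,-.373,.142)): print(proj(c,p),proj(s,p))
E
```

```text
t 0.3 tcp [0.2269 0.5281 0.231 ] w 0.0853 grasp 0.0 F [-0.3 -0.1 -0.4]
row [-0.7245 -0.6521  0.0623] [-9.000e-04 -3.000e-04 -4.864e-01]
row [-0.7245 -0.6519  0.3423] [-9.000e-04 -3.000e-04 -4.864e-01]
row [-0.7245 -0.6519  0.4303] [-9.000e-04 -3.000e-04 -4.864e-01]
[ 0.51244868 -0.15143235  0.114     ] [ 0.51273652 -0.1583181   0.114     ] [ 0.51255789 -0.42161604  0.172     ]
[452.87608949 159.96089244] [420.97798611 242.7321496 ]
[461.47369329 156.29158053] [424.70870942 231.67984322]
[437.3325669  159.99691063] [411.60636166 234.76191193]
```

```bash
python3 -m handwheel '-0.7245 -0.652 0.0623 0 0 -0.486 85; -0.7245 -0.652 0.0623 0 0 -0.486 85; -0.7245 -0.652 0.0623 0 0 -0.486 85; -0.7245 -0.652 0.0623 0 0 -0.486 85; -0.7245 -0.652 0.0623 0 0 -0.486 85; -0.7245 -0.652 0.0623 0 0 -0.486 85; -0.7245 -0.652 0.0623 0 0 -0.486 85; -0.7245 -0.652 0.0623 0 0 -0.486 85; -0.7245 -0.652 0.0623 0 0 -0.486 85; -0.7245 -0.652 0.0623 0 0 -0.486 85; -0.7245 -0.652 0.2 0 0 -0.486 60; -0.7245 -0.652 0.25 0 0 -0.486 60'
python3 - <<'E'
from h import *
rows((.431,.0855,.05),(.431,.0855,.016))
E
```

```text
clock: 1.6
position: [0.4335, 0.0842, 0.1063]
tcp_rot: [0.003, 0.014, 1.0, 0.0]
contact_force: [0.2, 0.3, -0.7]
gripper_width: 0.0607
grasp_force: 0.0
t 1.6 tcp [0.4335 0.0842 0.1063] w 0.0607 grasp 0.0 F [ 0.2  0.3 -0.7]
row [0.0057 0.0023 0.1126] [ 0.0007  0.0066 -0.0054]
row [0.0061 0.0023 0.1806] [ 0.0007  0.0066 -0.0054]
```

```bash
python3 -m handwheel '0 0 0.08 0 0 0 50; 0 0 0.15 0 0 0 50; 0 0 0.18 0 0 0 50; 0 0 0.18 0 0 0 50; 0 0 0.18 0 0 0 50; 0 0 0.18 0 0 0 20; 0 0 0.18 0 0 0 10; 0 0 0.18 0 0 0 10; 0 0 0.18 0 0 0 10; 0 0 0.18 0 0 0 10'
```

```text
clock: 2.6
position: [0.4324, 0.0859, 0.0178]
tcp_rot: [0.002, 0.012, 1.0, 0.0]
contact_force: [0.1, 0.3, 5.3]
gripper_width: 0.022
grasp_force: 58.5
```

```bash
python3 -m handwheel '0 0 -0.1 0 0 0 10; 0 0 -0.2 0 0 0 10; 0 0 -0.3 0 0 0 10; 0 0 -0.368 0 0 0 10; -0.175 -0.475 -0.368 0 0 0 10; -0.175 -0.475 -0.368 0 0 0 10; -0.175 -0.475 -0.368 0 0 0 10; -0.175 -0.475 -0.368 0 0 0 10; -0.175 -0.475 -0.368 0 0 0 10; -0.175 -0.475 -0.368 0 0 0 10; -0.175 -0.475 -0.368 0 0 0 10; -0.175 -0.475 -0.368 0 0 0 10'
python3 - <<'E'
from h import *
rows((.5126,-.154,.2))
c=cam("top"); s=cam("scene")
a=np.zeros((560,800,3),np.uint8)
A=cv2.resize(c[0][110:220,270:470],None,fx=2.5,fy=2.5,interpolation=cv2.INTER_CUBIC); B=cv2.resize(s[0][130:270,300:460],None,fx=4,fy=4,interpolation=cv2.INTER_CUBIC)
cv2.imwrite("pics/c.png",B[:,:,::-1])
E
```

```text
clock: 3.8
position: [0.512, -0.1528, 0.2004]
tcp_rot: [-0.0, 0.012, 1.0, 0.0]
contact_force: [-0.0, 0.5, 0.5]
gripper_width: 0.0218
grasp_force: 59.0
t 3.8 tcp [ 0.512  -0.1528  0.2004] w 0.0218 grasp 59.043715596199036 F [-0.   0.5  0.5]
row [-0.0013 -0.0024  0.0008] [ 0.0011 -0.001  -0.0005]
```

View pics/c.png

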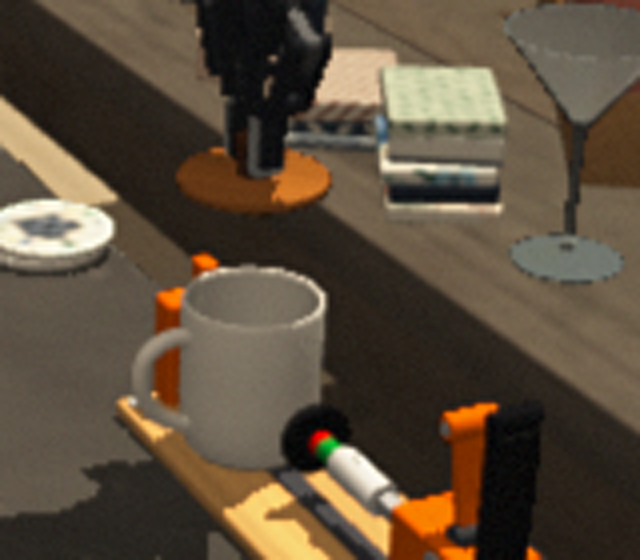

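The lid hangs level in the gripper: disc ellipse centred at about (363.5,174.5) scene pixels, above the rim centre at about (363.4,204.3). I'll refine both with fits.

Run:
```python
from h import *
from scipy.optimize import least_squares
def fit(c,pts,z,name):
    P=np.array([plane(c,p,z)[:2] for p in pts])
    for it in range(3):
        r=least_squares(lambda v:np.hypot(*(P-v[:2]).T)-v[2],[*P.mean(0),.045],loss="soft_l1",f_scale=.001); d=np.abs(r.fun) if it==2 else np.abs(np.hypot(*(P-r.x[:2]).T)-r.x[2]); P=P[d<.003] if it<2 else P
    print(name,r.x.round(4),len(P),"rms",(np.hypot(*(P-r.x[:2]).T)-r.x[2]).std().round(4)); return r.x
def sat(i,n=4): return cv2.split(cv2.cvtColor(cv2.resize(i,None,fx=n,fy=n,interpolation=cv2.INTER_CUBIC),cv2.COLOR_RGB2HSV))
n=4
def contour(m,box):
    x0,y0,x1,y1=[n*v for v in box]; r=np.zeros(m.shape,np.uint8); r[y0:y1,x0:x1]=m[y0:y1,x0:x1]
    k=max(cv2.findContours(r,cv2.RETR_EXTERNAL,cv2.CHAIN_APPROX_NONE)[0],key=cv2.contourArea)[:,0,:]; return (k+.5)/n-.5
s=cam("scene"); c=cam("top")
t0=cv2.imread("pics/top0.png")[:,:,::-1].copy(); s0=cv2.imread("pics/scene0.png")[:,:,::-1].copy()
H,S,V=sat(t0); k=contour((S<75)&(V>75),(312,143,365,205)); k=k[k[:,1]<164]; fit(c,k,.114,"mug top")
H,S,V=sat(s0); k=contour((S<75)&(V>75),(330,190,390,250)); print(k.min(0),k.max(0)); k=k[(k[:,1]<204)&(k[:,0]>344)]; fit(s,k,.114,"mug scene")
H,S,V=sat(s0); k=contour((S>110)&(H<25)&(V>60),(275,203,318,220)); k=k[k[:,1]>208.];fit(s,k,.009,"lid0 scene")
H,S,V=sat(t0); k=contour((S>110)&(H<25)&(V>60),(220,180,270,235)); fit(c,k,.013,"lid0 top")
H,S,V=sat(s[0]); k=contour((S>110)&(H<25)&(V>60),(335,165,392,190)); k=k[k[:,1]>174.5]; fit(s,k,.190,"lid scene")
H,S,V=sat(c[0]); k=contour((S>110)&(H<25)&(V>60),(300,90,380,200)); print(k.min(0),k.max(0)); fit(c,k,.1956,"lid top")
print(ctrl.sense()["position"])
```

```text
mug top [ 0.5281 -0.1504  0.0473] 65 rms 0.0015
[329.625 192.625] [381.375 246.625]
mug scene [ 0.5157 -0.1536  0.0433] 157 rms 0.0012
lid0 scene [0.4331 0.084  0.0458] 109 rms 0.0009
lid0 top [0.4313 0.0867 0.0471] 424 rms 0.0004
lid scene [ 0.5133 -0.1521  0.0456] 169 rms 0.0009
[303.375 149.875] [361.875 174.625]
lid top [ 0.4976 -0.1387  0.04  ] 146 rms 0.0016
[ 0.51238988 -0.15227642  0.20052134]
```

```bash
python3 -m handwheel '-0.006 0 0 0 0 0 10; -0.006 0 0.05 0 0 0 10; -0.006 0 0.1 0 0 0 10; -0.006 0 0.118 0 0 0 10; -0.006 0 0.118 0 0 0 10; -0.006 0 0.118 0 0 0 10'
python3 - <<'E'
from h import *
rows((.5155,-.1525,.126))
s=cam("scene"); c=cam("top")
B=cv2.resize(s[0][160:260,310:430],None,fx=5,fy=5,interpolation=cv2.INTER_CUBIC)
cv2.imwrite("pics/d.png",B[:,:,::-1])
E
```

```text
clock: 4.6
position: [0.5165, -0.1538, 0.1418]
tcp_rot: [0.0, 0.012, 1.0, -0.0]
contact_force: [-0.5, 0.5, 0.8]
gripper_width: 0.0217
grasp_force: 59.1
t 4.6 tcp [ 0.5165 -0.1538  0.1418] w 0.0217 grasp 59.05393838882446 F [-0.5  0.5  0.8]
row [0.002  0.0025 0.0317] [-0.0003  0.0008  0.    ]
```

View pics/d.png

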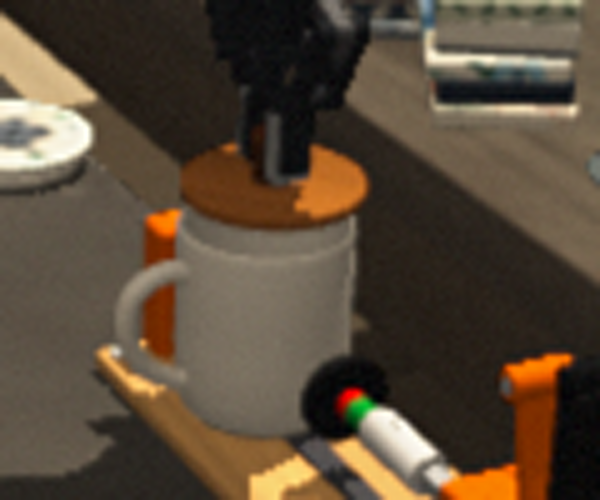

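The lid hovers about 15 mm above the rim, level. It spans columns 180–369 of the crop and the mug 180–356, so it sits slightly too far to the image right. I'll measure that at sub-pixel level.

Run:
```python
from h import *
s=cam("scene"); n=4
H,S,V=cv2.split(cv2.cvtColor(cv2.resize(s[0],None,fx=n,fy=n,interpolation=cv2.INTER_CUBIC),cv2.COLOR_RGB2HSV))
p=ctrl.sense()["position"]; print(p)
def ext(m,r0,r1,c0,c1):
    o=[]
    for r in range(int(r0*n),int(r1*n)):
        w=np.where(m[r,c0*n:c1*n])[0]+c0*n; o.append(((w[0]+.5)/n-.5,(w[-1]+.5)/n-.5))
    return np.array(o)
l=ext((S>110)&(H<25)&(V>60),194,200,338,390); print("lid",l[:,0].min(),l[:,1].max())
m=ext((S<75)&(V>75),209,222,345,384); print("mug",m[::4].tolist())
z=p[2]-.0178+.0095; lc=(l[:,0].min()+l[:,1].max())/2; print("lid u",lc,"pred for tcp",proj(s,(p[0],p[1],z)))
for q in((.5155,-.1525),(.5148,-.1538),(.5165,-.1512)): print(q,proj(s,(*q,.114)),proj(s,(*q,.08)))
```

```text
[ 0.51689058 -0.15414438  0.14252253]
lid 337.625 383.875
mug [[345.125, 380.375], [345.125, 380.375], [345.125, 380.625], [344.875, 380.625], [344.625, 380.625], [344.625, 380.625], [344.625, 380.625], [344.625, 380.375], [345.125, 380.375], [345.125, 380.375], [345.125, 379.875], [345.125, 379.875], [345.125, 379.625]]
lid u 360.75 pred for tcp [364.13534865 195.98923781]
(0.5155, -0.1525) [363.04252325 203.32647869] [362.6159     215.69577475]
(0.5148, -0.1538) [363.04778333 203.59412956] [362.62065577 215.97314849]
(0.5165, -0.1512) [363.14537482 203.03631473] [362.71803389 215.39510047]
```

```bash
python3 -m handwheel '0.004 0.0036 0 0 0 0 10; 0.004 0.0036 0.01 0 0 0 10; 0.004 0.0036 0.018 0 0 0 10; 0.004 0.0036 0.024 0 0 0 10; 0.004 0.0036 0.024 0 0 0 10'
python3 - <<'E'
from h import *
rows((.515,-.1523,.126))
E
python3 -m handwheel '0 0 0.003 0 0 0 10;0 0 0.006 0 0 0 10;0 0 0.008 0 0 0 10;0 0 0.008 0 0 0 10'
python3 - <<'E'
from h import *
rows((.515,-.1523,.126))
s=cam("scene"); c=cam("top")
B=cv2.resize(s[0][170:260,310:430],None,fx=4,fy=4,interpolation=cv2.INTER_CUBIC); A=cv2.resize(c[0][130:200,280:400],None,fx=4,fy=4,interpolation=cv2.INTER_CUBIC)
cv2.imwrite("pics/e.png",np.vstack([B[:280],A[:280]])[:,:,::-1])
E
```

```text
clock: 5.25
position: [0.5134, -0.1518, 0.1286]
tcp_rot: [-0.001, 0.012, 1.0, 0.0]
contact_force: [-0.4, -0.1, -0.7]
gripper_width: 0.0222
grasp_force: 59.1
t 5.25 tcp [ 0.5134 -0.1518  0.1286] w 0.0222 grasp 59.053747057914734 F [-0.4 -0.1 -0.7]
row [-0.0032 -0.0009  0.0051] [ 0.0006 -0.0018 -0.0005]
clock: 5.65
position: [0.5142, -0.1521, 0.126]
tcp_rot: [0.0, 0.012, 1.0, -0.0]
contact_force: [-1.0, -0.2, 3.7]
gripper_width: 0.0215
grasp_force: 59.6
t 5.65 tcp [ 0.5142 -0.1521  0.126 ] w 0.0215 grasp 59.6094936132431 F [-1.  -0.2  3.7]
row [-0.0017 -0.0004 -0.0001] [-0.0004  0.0008 -0.0004]
```

View pics/e.png

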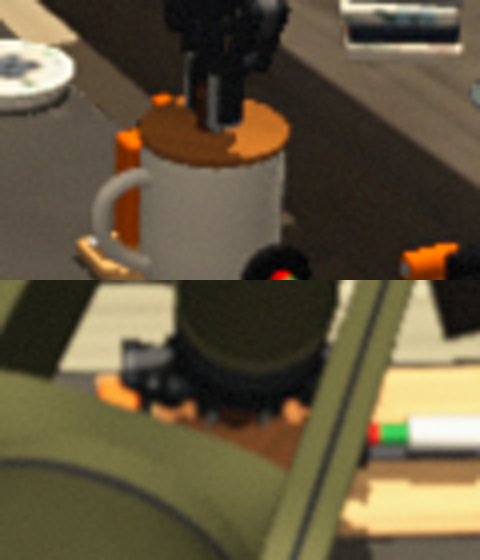

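Scene half: the disc lies flat on the rim, spanning 138–291 against the mug's 142–284. TCP z is 0.126, the predicted seated height. The arm hides the top view. Releasing.

```bash
python3 -m handwheel '0 0 -0.001 0 0 0 30; 0 0 -0.001 0 0 0 45; 0 0 -0.001 0 0 0 45; 0 0 -0.001 0 0 0 45; 0 0 -0.04 0 0 0 45; 0 0 -0.1 0 0 0 60; 0 0 -0.2 0 0 0 85; 0 0 -0.22 0 0 0 85; 0 0 -0.22 0 0 0 85'
python3 - <<'E'
from h import *
g=(.506,-.408)
rows((*g,.23),(*g,.1233))
s=cam("scene")
B=cv2.resize(s[0][170:310,310:470],None,fx=4,fy=4,interpolation=cv2.INTER_CUBIC)
cv2.imwrite("pics/f.png",B[:,:,::-1])
E
```

```text
clock: 6.65
position: [0.5156, -0.1526, 0.2377]
tcp_rot: [0.003, 0.012, 1.0, -0.001]
contact_force: [-0.8, -0.5, -0.5]
gripper_width: 0.0847
grasp_force: 0.0
t 6.65 tcp [ 0.5156 -0.1526  0.2377] w 0.0847 grasp 0.0 F [-0.8 -0.5 -0.5]
row [ 0.0069 -0.5111  0.0164] [-0.0025  0.0069 -0.0004]
row [ 0.0081 -0.5107  0.2298] [-0.0025  0.0069 -0.0004]
```

View pics/f.png

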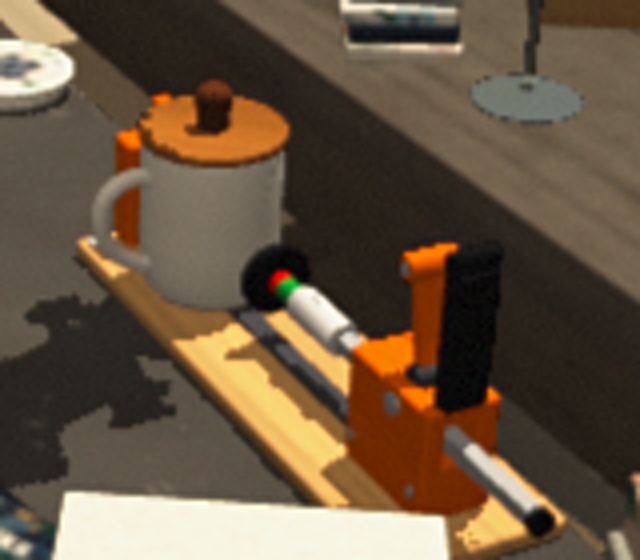

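Run:
```python
from h import *
c=cam("top");s=cam("scene")
for n,u,z in(("tail",(464.1,165.7),.057),("barrel",(397.4,167.4),.060),("pad",(368.8,169.2),.055),("posttop",(460,154.3),.172),("trigtop",(442,152),.152)): print(n,plane(c,u,z).round(4))
# scene: tail end, rod centre line
for n,u,z in(("tail end",(310+537/4,170+518/4),.055),("barrel",(310+318/4,170+313/4),.058),("pad",(310+277/4,170+278/4),.055),("posttop",(428.5,232.3),.172)): print("S",n,plane(s,u,z).round(4))
print("tri post",tri(c,(460,154.3),s,(428.5,232.3)))
H,S,V=cv2.split(cv2.cvtColor(s[0],cv2.COLOR_RGB2HSV)); m=np.zeros_like(V); m[225:275,415:440]=V[225:275,415:440]<45
for r in range(228,270,4): w=np.where(m[r])[0]; print(r,w[:1],w[-1:])
```

```text
tail [ 0.5131 -0.4639  0.057 ]
barrel [ 0.5131 -0.2986  0.06  ]
pad [ 0.512  -0.2287  0.055 ]
posttop [ 0.5103 -0.4142  0.172 ]
trigtop [ 0.5225 -0.3818  0.152 ]
S tail end [ 0.5132 -0.4886  0.055 ]
S barrel [ 0.5147 -0.2823  0.058 ]
S pad [ 0.5163 -0.2339  0.055 ]
S posttop [ 0.511  -0.4222  0.172 ]
tri post [ 0.51316979 -0.41665529  0.1679435 ]
228 [415] [433]
232 [425] [439]
236 [422] [439]
240 [422] [439]
244 [421] [439]
248 [421] [439]
252 [420] [439]
256 [420] [439]
260 [420] [439]
264 [416] [439]
268 [419] [439]
```

The lid is seated and level: disc 138–291 of the crop, with the knob upright at (213,105). The rod axis lies at x = 0.513, nearly parallel to world y, and the post centre triangulates to y = -0.4167, which agrees with the board. Grip point is (0.513, -0.407).

```bash
python3 -m handwheel '-0.007 -0.509 0.02 0 0 -0.03 85; -0.007 -0.509 0.02 0 0 -0.03 85; -0.007 -0.509 0.02 0 0 -0.03 85; -0.007 -0.509 0.02 0 0 -0.03 85; -0.007 -0.509 0.02 0 0 -0.03 85; -0.007 -0.509 0.02 0 0 -0.03 85; -0.007 -0.509 0.02 0 0 -0.03 85; -0.007 -0.509 0.02 0 0 -0.03 85'
python3 - <<'E'
from h import *
g=(.513,-.407)
rows((*g,.23),(*g,.1233),yaw=90)
c=cam("top");s=cam("scene")
A=cv2.resize(c[0][130:210,290:480],None,fx=4,fy=4,interpolation=cv2.INTER_CUBIC);B=cv2.resize(s[0][205:275,310:500],None,fx=4,fy=4,interpolation=cv2.INTER_CUBIC)
cv2.imwrite("pics/g.png",np.vstack([A,B])[:600,:,::-1])
E
```

```text
clock: 7.6
position: [0.5105, -0.405, 0.2234]
tcp_rot: [-0.001, 0.0, 1.0, 0.002]
contact_force: [-0.2, 0.1, -0.2]
gripper_width: 0.0851
grasp_force: 0.0
t 7.6 tcp [ 0.5105 -0.405   0.2234] w 0.0851 grasp 0.0 F [-0.2  0.1 -0.2]
row [-0.0051 -0.004  -0.0133] [ 0.0043 -0.0035 -0.0008]
row [-0.0056 -0.0048  0.2001] [ 0.0043 -0.0035 -0.0008]
```

View pics/g.png

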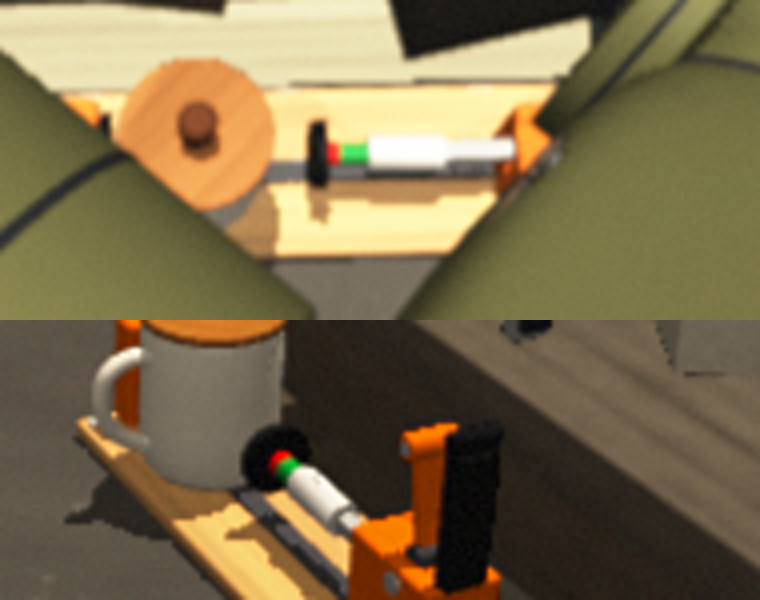

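Top half: lid centred on the mug at crop (196,133). The stem shows red at columns 326–340 and green at 340–368, with the pad still clear. Scene half: trigger and post at (425,480) and (470,500). Descending around them.

```bash
python3 -m handwheel '-0.003 -0.002 0.05 0 0 0 85; -0.003 -0.002 0.12 0 0 0 85; -0.003 -0.002 0.18 0 0 0 85; -0.003 -0.002 0.2 0 0 0 85; -0.003 -0.002 0.2 0 0 0 85; -0.003 -0.002 0.2 0 0 0 85'
python3 - <<'E'
from h import *
rows((.513,-.407,.1233),yaw=90)
def green(c):
    i=cv2.resize(c[0][155:180,340:430],None,fx=4,fy=4,interpolation=cv2.INTER_CUBIC).astype(int)
    g=(i[...,1]-np.maximum(i[...,0],i[...,2])>40); r=(i[...,0]-i[...,1]>110)&(i[...,2]<110)
    gc=np.where(g.sum(0)>4)[0]; return (len(gc)/4,g.sum()/16,gc.min()/4+340,gc.max()/4+340)
print(green(cam("top")))
E
cat >> h.py <<'E'
def green():
    c=cam("top"); i=cv2.resize(c[0][155:180,310:430],None,fx=4,fy=4,interpolation=cv2.INTER_CUBIC).astype(int)
    g=(i[...,1]-np.maximum(i[...,0],i[...,2])>40); gc=np.where(g.sum(0)>4)[0]
    s=ctrl.sense(); print("t",round(s["clock"],2),"green len px",len(gc)/4,"area",g.sum()/16,"from",gc.min()/4+310 if len(gc) else None,"w",round(s["gripper_width"],4),"gf",round(s["grasp_force"],1),"tcp",s["position"].round(4)); return c
E
```

```text
clock: 8.3
position: [0.5138, -0.4075, 0.1267]
tcp_rot: [0.001, -0.0, 1.0, -0.001]
contact_force: [0.8, -0.4, 0.7]
gripper_width: 0.0854
grasp_force: 0.0
t 8.3 tcp [ 0.5138 -0.4075  0.1267] w 0.0854 grasp 0.0 F [ 0.8 -0.4  0.7]
row [0.0016 0.0009 0.0068] [-0.0017  0.0019  0.0005]Traceback (most recent call last):
  File "<stdin>", line 7, in <module>
  File "<stdin>", line 6, in green
    return umr_minimum(a, axis, None, out, keepdims, initial, where)
ValueError: zero-size array to reduction operation minimum which has no identity
```

```bash
python3 -m handwheel '0 0 0.006 0 0 0 70; 0 0 0.006 0 0 0 55; 0 0 0.006 0 0 0 40; 0 0 0.006 0 0 0 32; 0 0 0.006 0 0 0 32; 0 0 0.006 0 0 0 32'
python3 - <<'E'
from h import *
c=green(); s=cam("scene")
A=cv2.resize(c[0][130:210,290:480],None,fx=4,fy=4,interpolation=cv2.INTER_CUBIC);B=cv2.resize(s[0][205:275,310:500],None,fx=4,fy=4,interpolation=cv2.INTER_CUBIC)
cv2.imwrite("pics/i.png",np.vstack([A,B])[:600,:,::-1])
E
```

```text
clock: 8.95
position: [0.5132, -0.4075, 0.1242]
tcp_rot: [0.001, 0.0, 1.0, -0.0]
contact_force: [-1.2, 2.9, 7.6]
gripper_width: 0.032
grasp_force: 6.7
t 9.0 green len px 0.0 area 0.0 from None w 0.0317 gf 6.7 tcp [ 0.5131 -0.4074  0.1242]
```

View pics/i.png

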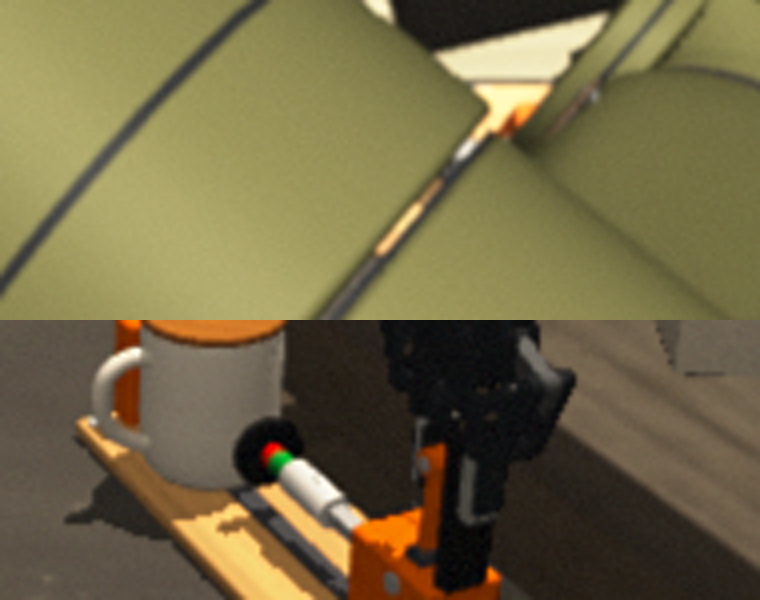

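Scene half: the trigger is drawn back against the post and the pad has moved slightly towards the mug at crop (268,455), with red and green both visible. The arm hides the top view, so I'll track the stem colours in the scene camera numerically from here.

```bash
cat >> h.py <<'E'
def stem(img=None,n=6):
    s=cam("scene"); im=s[0] if img is None else img
    x0,y0=345,215; i=cv2.resize(im[y0:285,x0:430],None,fx=n,fy=n,interpolation=cv2.INTER_CUBIC).astype(int)
    r,g,b=i[...,0],i[...,1],i[...,2]
    G=(g-np.maximum(r,b)>35); Rm=(r-g>80)&(b<r-70)&(g<70)
    def big1(m):
        k,l,st,ce=cv2.connectedComponentsWithStats(m.astype(np.uint8)); 
        if k<2: return 0,(np.nan,np.nan),None
        j=1+np.argmax(st[1:,4]); return st[j,4]/n/n,(ce[j]+.5)/n-.5+[x0,y0],l==j
    def yof(uv): # ray meets vertical plane x=.513
        _,K,T=s; d=T[:3,:3]@np.linalg.inv(K)@[uv[0],uv[1],1]; o=T[:3,3]; return (o+d*(.513-o[0])/d[0])[1]
    ga,gc,gm=big1(G); ra,rc,_=big1(Rm)
    ext=np.ptp([yof(((p[1]+.5)/n-.5+x0,(p[0]+.5)/n-.5+y0)) for p in np.argwhere(gm)]) if gm is not None else 0
    im2=cv2.resize(im[280:310,425:465],None,fx=n,fy=n,interpolation=cv2.INTER_CUBIC)
    q=ctrl.sense(); print("t",round(q["clock"],2),"green",round(ga,1),np.round(gc,1),"ext",round(ext,4),"red",round(ra,1),np.round(rc,1),"sep px",np.round(np.hypot(*(np.array(gc)-rc)),2),"w",round(q["gripper_width"],4),"gf",round(q["grasp_force"],1),"F",q["contact_force"].round(1))
E
python3 - <<'E'
from h import *
stem(cv2.imread("pics/scene0.png")[:,:,::-1].copy()); stem()
E
python3 -m handwheel '0 0 0 0 0 0 50; 0 0 0 0 0 0 70; 0 0 0 0 0 0 85; 0 0 0 0 0 0 85; 0 0 0 0 0 0 85;0 0 0 0 0 0 85'
python3 - <<'E'
from h import *
stem()
E
python3 -m handwheel '0 0 0 0 0 0 70; 0 0 0 0 0 0 55; 0 0 0 0 0 0 40; 0 0 0 0 0 0 32; 0 0 0 0 0 0 32; 0 0 0 0 0 0 32'
python3 - <<'E'
from h import *
stem()
E
```

```text
t 9.1 green 19.8 [381.7 241.5] ext 0.025 red 48.3 [410.5 267. ] sep px 38.44 w 0.032 gf 6.8 F [-1.5  2.3  7.3]
t 9.15 green 19.9 [379.7 239.7] ext 0.0247 red 80.3 [411.1 267.1] sep px 41.7 w 0.0322 gf 6.8 F [-1.   3.2  6.5]
clock: 9.75
position: [0.5129, -0.4077, 0.1222]
tcp_rot: [-0.0, 0.0, 1.0, -0.0]
contact_force: [0.1, -0.5, 0.3]
gripper_width: 0.0852
grasp_force: 0.0
t 9.8 green 19.9 [379.6 239.6] ext 0.0254 red 76.2 [409.7 264.7] sep px 39.18 w 0.085 gf 0.0 F [-0.   0.2  0.7]
clock: 10.4
position: [0.5127, -0.4074, 0.1233]
tcp_rot: [0.0, 0.0, 1.0, -0.0]
contact_force: [-1.3, 2.7, 5.4]
gripper_width: 0.0326
grasp_force: 7.5
t 10.45 green 18.9 [378.3 238.3] ext 0.0248 red 79.3 [411.1 267.1] sep px 43.66 w 0.0323 gf 7.5 F [-2.4  2.6  5.4]
```

```bash
sed -i 's/Rm=(r-g>80)&(b<r-70)&(g<70)/Rm=(r-g>80)\&(b<r-70)\&(g<70); Rm[:,(392-x0)*n:]=0/; s/"w",round(q\["gripper_width"\],4),"gf"/"gy",round(yof(gc),4),"ry",round(yof(rc),4),"w",round(q["gripper_width"],4),"gf"/' h.py
python3 - <<'E'
from h import *
stem(cv2.imread("pics/scene0.png")[:,:,::-1].copy()); stem(cv2.imread("pics/scene0.png")[:,:,::-1].copy());stem()
s=cam("scene")
for y in(-.25,-.24,-.2): print(proj(s,(.513,y,.055)))
E
python3 -m handwheel '0 0 0 0 0 0 50; 0 0 0 0 0 0 70; 0 0 0 0 0 0 85; 0 0 0 0 0 0 85; 0 0 0 0 0 0 85;0 0 0 0 0 0 85'
python3 - <<'E'
from h import *
stem()
E
```

```text
t 10.5 green 19.8 [381.7 241.5] ext 0.025 red 13.2 [379.1 238.9] sep px 3.66 gy -0.2504 ry -0.2384 w 0.0323 gf 7.5 F [-1.9  1.5  6.1]
t 10.55 green 19.8 [381.7 241.5] ext 0.025 red 13.2 [379.1 238.9] sep px 3.66 gy -0.2504 ry -0.2384 w 0.0323 gf 7.4 F [-1.6  2.1  5.4]
t 10.6 green 19.5 [378.3 238.2] ext 0.0255 red 12.8 [375.5 235.8] sep px 3.66 gy -0.2346 ry -0.2217 w 0.0323 gf 7.4 F [-1.   2.5  5.3]
[381.53186659 242.97325419]
[379.34765505 241.00062364]
[370.89794814 233.36942593]
clock: 11.25
position: [0.5128, -0.4077, 0.1222]
tcp_rot: [0.0, 0.0, 1.0, -0.0]
contact_force: [0.7, 0.7, -0.5]
gripper_width: 0.0852
grasp_force: 0.0
t 11.3 green 19.1 [378.3 238.2] ext 0.0255 red 12.8 [375.5 235.8] sep px 3.66 gy -0.2346 ry -0.2218 w 0.0848 gf 0.0 F [-0.6 -0.  -0.7]
```

```bash
python3 -m handwheel '0 0 0 0 0 0 70; 0 0 0 0 0 0 55; 0 0 0 0 0 0 42; 0 0 0 0 0 0 42'
python3 - <<'E'
from h import *
stem()
E
python3 -m handwheel '0 0 0 0 0 0 36; 0 0 0 0 0 0 31; 0 0 0 0 0 0 31; 0 0 0 0 0 0 31'
python3 - <<'E'
from h import *
stem()
E
```

```text
clock: 11.7
position: [0.5127, -0.404, 0.1226]
tcp_rot: [-0.0, 0.0, 1.0, 0.003]
contact_force: [0.8, 8.9, 6.4]
gripper_width: 0.0422
grasp_force: 4.3
t 11.75 green 19.6 [378. 238.] ext 0.0242 red 11.0 [375.3 235.6] sep px 3.59 gy -0.2333 ry -0.2208 w 0.042 gf 4.3 F [-0.1  8.8  5.6]
clock: 12.15
position: [0.5128, -0.4079, 0.1235]
tcp_rot: [0.0, 0.0, 1.0, -0.001]
contact_force: [-2.5, 0.8, 6.0]
gripper_width: 0.0309
grasp_force: 8.0
t 12.2 green 18.6 [376.8 237.1] ext 0.0243 red 11.3 [374.3 234.6] sep px 3.53 gy -0.2278 ry -0.2158 w 0.031 gf 8.0 F [-1.5  1.7  5.7]
```

```bash
python3 -m handwheel '0 0 0 0 0 0 50; 0 0 0 0 0 0 70; 0 0 0 0 0 0 85; 0 0 0 0 0 0 85; 0 0 0 0 0 0 85;0 0 0 0 0 0 85;0 0 0 0 0 0 85'
python3 - <<'E'
from h import *
stem()
E
python3 -m handwheel '0 0 0 0 0 0 70; 0 0 0 0 0 0 55; 0 0 0 0 0 0 42; 0 0 0 0 0 0 36; 0 0 0 0 0 0 36'
python3 - <<'E'
from h import *
stem()
E
python3 -m handwheel '0 0 0 0 0 0 33; 0 0 0 0 0 0 31; 0 0 0 0 0 0 31; 0 0 0 0 0 0 31'
python3 - <<'E'
from h import *
stem()
E
```

```text
clock: 12.9
position: [0.5128, -0.4076, 0.1223]
tcp_rot: [-0.0, 0.0, 1.0, -0.0]
contact_force: [0.2, -0.5, -0.2]
gripper_width: 0.0848
grasp_force: 0.0
t 12.95 green 18.6 [376.8 237.1] ext 0.0243 red 11.5 [374.3 234.5] sep px 3.56 gy -0.2278 ry -0.216 w 0.0849 gf 0.0 F [0.7 0.1 0.1]
clock: 13.45
position: [0.5127, -0.4053, 0.1228]
tcp_rot: [-0.0, 0.0, 1.0, 0.002]
contact_force: [-0.7, 6.1, 4.9]
gripper_width: 0.0363
grasp_force: 6.0
t 13.5 green 18.0 [376.2 236.6] ext 0.023 red 11.9 [373.7 234. ] sep px 3.61 gy -0.2251 ry -0.2132 w 0.0359 gf 6.0 F [0.1 7.1 4.2]
clock: 13.9
position: [0.5127, -0.4079, 0.1232]
tcp_rot: [0.0, 0.0, 1.0, -0.0]
contact_force: [-1.6, 0.5, 5.7]
gripper_width: 0.0314
grasp_force: 8.7
t 13.95 green 17.5 [375.6 236. ] ext 0.0239 red 12.4 [373.2 233.4] sep px 3.52 gy -0.2223 ry -0.2106 w 0.0311 gf 8.7 F [-2.6  1.8  5.4]
```

```bash
python3 -m handwheel '0 0 0 0 0 0 50; 0 0 0 0 0 0 70; 0 0 0 0 0 0 85; 0 0 0 0 0 0 85; 0 0 0 0 0 0 85;0 0 0 0 0 0 85'
python3 -m handwheel '0 0 0 0 0 0 70; 0 0 0 0 0 0 55; 0 0 0 0 0 0 42; 0 0 0 0 0 0 36; 0 0 0 0 0 0 36' | tail -2
python3 - <<'E'
from h import *
stem()
E
python3 -m handwheel '0 0 0 0 0 0 33; 0 0 0 0 0 0 31; 0 0 0 0 0 0 31; 0 0 0 0 0 0 31' |tail -2
python3 - <<'E'
from h import *
stem()
E
```

```text
clock: 14.55
position: [0.5129, -0.4076, 0.1223]
tcp_rot: [0.0, 0.0, 1.0, -0.0]
contact_force: [0.6, 0.3, 0.1]
gripper_width: 0.0848
grasp_force: 0.0
gripper_width: 0.036
grasp_force: 9.1
t 15.1 green 13.3 [375.3 235.7] ext 0.0216 red 12.6 [373.2 233.4] sep px 3.11 gy -0.2208 ry -0.2105 w 0.0358 gf 5.6 F [-0.1  6.2  6.2]
gripper_width: 0.0309
grasp_force: 9.0
t 15.55 green 11.6 [374.7 235.2] ext 0.02 red 11.8 [372.7 233. ] sep px 2.98 gy -0.2178 ry -0.2081 w 0.0308 gf 9.0 F [-2.1  0.7  5.6]
```

The pad has met the mug: green area is down from about 17.6 to 11.6, so the stem is in about 4–6 mm and the mug has slid a little. One more bite, watched closely.

```bash
python3 -m handwheel '0 0 0 0 0 0 50; 0 0 0 0 0 0 70; 0 0 0 0 0 0 85; 0 0 0 0 0 0 85; 0 0 0 0 0 0 85;0 0 0 0 0 0 85' | tail -2
python3 - <<'E'
from h import *
stem()
E
python3 -m handwheel '0 0 0 0 0 0 70; 0 0 0 0 0 0 55; 0 0 0 0 0 0 44; 0 0 0 0 0 0 38; 0 0 0 0 0 0 38' | tail -2
python3 - <<'E'
from h import *
stem()
E
python3 -m handwheel '0 0 0 0 0 0 35; 0 0 0 0 0 0 34; 0 0 0 0 0 0 34' |tail -2
python3 - <<'E'
from h import *
stem();stem()
E
```

```text
gripper_width: 0.085
grasp_force: 0.0
t 16.2 green 13.4 [374.6 235.1] ext 0.0209 red 10.9 [372.6 232.8] sep px 3.07 gy -0.2174 ry -0.2076 w 0.085 gf 0.0 F [ 0.3  0.5 -0.5]
gripper_width: 0.038
grasp_force: 6.4
t 16.75 green 13.1 [374.3 234.7] ext 0.0217 red 10.7 [372.2 232.6] sep px 2.97 gy -0.2161 ry -0.2058 w 0.0384 gf 6.4 F [-0.3  8.3  5.8]
gripper_width: 0.0343
grasp_force: 10.1
t 17.1 green 10.4 [374.1 234.6] ext 0.0201 red 10.6 [372.2 232.7] sep px 2.73 gy -0.215 ry -0.2058 w 0.0345 gf 10.0 F [-1.1  5.5  5.5]
t 17.15 green 10.4 [374.1 234.6] ext 0.0201 red 10.5 [372.2 232.7] sep px 2.71 gy -0.215 ry -0.2058 w 0.034 gf 10.0 F [-0.5  4.5  7.1]
```

```bash
python3 -m handwheel '0 0 0 0 0 0 32.5; 0 0 0 0 0 0 31; 0 0 0 0 0 0 31; 0 0 0 0 0 0 31'
python3 - <<'E'
from h import *
stem();stem()
E
```

```text
clock: 17.55
position: [0.5127, -0.4078, 0.1234]
tcp_rot: [0.0, 0.0, 1.0, -0.0]
contact_force: [-2.5, 1.3, 6.4]
gripper_width: 0.031
grasp_force: 11.3
t 17.6 green 7.4 [373.9 234.4] ext 0.0178 red 10.5 [372.2 232.6] sep px 2.45 gy -0.2141 ry -0.2058 w 0.031 gf 11.3 F [-1.7  2.1  7. ]
t 17.65 green 7.4 [373.9 234.4] ext 0.0178 red 10.6 [372.2 232.7] sep px 2.44 gy -0.214 ry -0.2059 w 0.0312 gf 11.3 F [-1.6  1.8  5.4]
```

Run:
```python
from h import *
s=cam("scene"); n=4
H,S,V=cv2.split(cv2.cvtColor(cv2.resize(s[0],None,fx=n,fy=n,interpolation=cv2.INTER_CUBIC),cv2.COLOR_RGB2HSV))
m=((S>110)&(H<25)&(V>60)).astype(np.uint8)
for r in (196,198,200,202,204,206,208): print(r,[((w[0])/n+340,(w[-1])/n+340) for w in [np.where(m[r*n,340*n:392*n])[0]] if len(w)])
g=(S<75)&(V>75)
for r in (211,213,215,217): w=np.where(g[r*n,340*n:390*n])[0]; print("mug",r,w[0]/n+340,w[-1]/n+340)
```

```text
196 [(np.float64(345.75), np.float64(377.25))]
198 [(np.float64(343.75), np.float64(379.75))]
200 [(np.float64(343.0), np.float64(381.25))]
202 [(np.float64(341.0), np.float64(381.75))]
204 [(np.float64(340.0), np.float64(381.25))]
206 [(np.float64(340.0), np.float64(380.0))]
208 [(np.float64(340.0), np.float64(377.0))]
mug 211 344.0 380.0
mug 213 340.0 380.0
mug 215 340.0 379.75
mug 217 344.5 379.5
```

The stem is in roughly 8 mm (estimates run from 7 to 10), the mug has stopped against the jaw and the lid is still in place. Handing in with the trigger held.

```bash
python3 -c "
from station import ctrl
print(ctrl.finish_job())"
```

```text
the job is handed in; nothing more can be done
None
```

I handed the job in with the lid seated level on the mug, the mug pressed against the fixed jaw with the stem in by about 8 mm (my estimates run from 7 to 10), and the trigger held squeezed; the judge returned no verdict.

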